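Lock the vacuum filter cap and open its valve

TASK

The cap of the bench's vacuum filter has been dropped on crooked, with its two lugs standing on the rim of the pot. Turn it until the lugs drop into the two notches, push it in against the spring and twist it clockwise about a quarter turn until it locks, wing in line with the pipe; then swing the valve lever fully open, in line with the pipe. Do not knock or shift the jar and the tin that stand beside the filter.

Things in the scene. Friction and masses are not known exactly. Their poses are not given: they have to be found in the camera images.
- mouth (a point): Centre of the mouth of the fixed upright aluminium pot, in the plane of its rim, 95 mm above the bench. Pot 88 mm outside diameter, bore of the mouth 63 mm. Axes: z up, y along the pipe from the pot towards the valve, -x roughly towards the robot.
- notch (a point): One of the two opposite notches in the rim (28 degrees wide, open from above), at rim height, 37.5 mm from the mouth's centre; the other is half a turn round. The line through both is turned 10 degrees clockwise, seen from above, from the mouth's x axis. The lip beside the notches is 8 mm thick; the lugs must go below it before they can turn. Anticlockwise is blocked there.
- pocket (a point): Point on the rim above one locking place, on the mouth's y axis, 37.5 mm out (the other is opposite). From the notches the lugs turn clockwise under the lip by 80 degrees to here, with a stop 3 degrees beyond. Here the lip is 2.5 mm thinner: let go, and the spring lifts the lugs into these pockets, locked, with the wing in line with the pipe.
- wing (a point): Loose black plastic bayonet cap, 120 g: centre of the wing, the upright bar on top that turns it, 52 mm long (x axis), 14 mm wide, its top 12 mm above this point. The wing stands on a round body 60 mm in diameter, whose flat top is 12 mm below this point. Height above the mouth: 34 mm at the start, 31 in the notches on the spring, 21 to 16 when pushed in to turn, about 24.5 locked.
- lug (a point): Centre of one of the cap's two lugs, 12 mm wide, 4 mm thick, at both ends of the x axis, in line with the wing (73 mm over both), 32 mm below the wing's centre. At the start they stand on the rim, 34 to 90 degrees from the notches either way; half a turn makes no difference. In the notches the cap rests on a spring: about 5 N at first, 11 N pushed fully in.
- valve_axis (a point): Turning axis of the ball valve's lever, fixed, 140 mm from the pot's centre along the pipe, at the lever's height (90 mm above the bench). Axes as for the mouth.
- lever_end (a point): Centre of the grip block at the end of the valve lever, 65 mm from the turning axis. The block is upright black rubber, 26 mm along the lever, 16 mm across and 34 mm high; its top is 17 mm above this point, 122 mm above the bench. Its -x axis points outward along the lever.
- valve (a joint): Angle of the valve lever in rad: 0 closed (lever across the pipe, pointing along the -x axis of the mouth, towards the robot), 1.57 fully open (against its stop, lever in line with the pipe, pointing away from the pot). It grows clockwise seen from above, stays where it is left and takes about 2 N at its end. It starts between 0 and 0.35.
- jar: Loose glass jar with a steel lid, 56 mm diameter, 75 mm high, standing beside the filter. Origin at the centre of its underside. Leave alone.
- tin: Loose tin with a paper label, 52 mm diameter, 85 mm high, standing beside the filter. Origin at the centre of its underside. Leave alone.
Mind the look-alikes: they are no part of the job. Leave any blue or orange look-alike of the part that bears wing alone.

How it is judged:
On the way, in this order (a step that is already met when the one before it is completed fails the run):
1. the cap is pushed in, turned and locked: lugs risen into the pockets, wing in line with the pipe (angle between the x axis of wing and the y axis of mouth, either way round below 0.14 rad and z of wing in the frame of mouth between 0.0232 and 0.0265 m and horizontal distance between wing and mouth below 0.004 m), for 0.2 s.
2. the valve lever is fully open (value of joint valve above 1.45 rad), for 0.2 s.
At the end, for the whole second after the job is handed in: The cap is locked: its wing centre stands 23.2 to 26.5 mm above the rim (lugs up in their pockets), within 4 mm of the mouth's centre, level within 0.08 rad and its wing within 0.14 rad of the pipe's direction; the valve lever is open beyond 1.45 rad (all of step 1 and angle between wing's own z axis and vertical below 0.08 rad and value of joint valve above 1.45 rad); the robot touches nothing.
It fails at once if the jar is shifted more than 20 mm or tipped (distance of jar from where it was at the start of the episode above 0.02 m or angle between jar's own z axis and vertical above 0.4 rad).
It fails at once if the tin is shifted more than 20 mm or tipped (distance of tin from where it was at the start of the episode above 0.02 m or angle between tin's own z axis and vertical above 0.4 rad).
It also fails if it takes over 51 s, if anything falls off the work surface, if the arm or the gripper's body presses on something with over 40 N, if the wrist force passes 120 N, or if a joint passes its speed limit or range.

ROBOT

A 7-joint arm with a two-finger parallel gripper is mounted at the origin on the work surface. World frame = base frame: x ahead of the robot, y to its left, z up, the work surface at z = 0. Lengths are in m, angles in rad, forces in N, time in s.
With the tool pointing down it reaches from about 0.4 to 0.9 m from the base axis. Payload 5.5 kg.
Tool frame: the origin (TCP) lies midway between the tips of the shut fingers; the grasp point (between the pads) lies behind it (manip.grip_point_offset is the z of the grasp point in the tool frame, in m); z points along the fingers, y is the line along which they close (so a half turn about z gives the same grasp; the last joint's range is limited). The gripper opens to 92 mm and grips with 3 to 60 N. Pads are 19 mm wide; open, the fingers measure 130 mm over their backs; the gripper's body (75 mm by 190 mm) begins 47 mm behind the grasp point.
Start: joints at [1.507, 0.501, -0.427, 1.55, 0.221, 1.138, -0.21], TCP at [0.209, -0.616, 0.227] pointing down, gripper open.
Joint ranges: [-2.88, 2.88], [-0.31, 2.03], [-1.54, 1.56], [0.2, 2.42], [-1.41, 4.55], [0.19, 2.02], [-2.57, 2.57]. Speed limits (rad/s): [2.57, 2.57, 3.14, 3.14, 3.14, 3.14, 3.14].

INTERFACE

Orientations are given as a unit quaternion [w, x, y, z].
In Python, from cell import sense, optics, manip, spotter gives the robot as it stands.
- The arm moves only by the tool send_rows, never from a script. Its argument "increments" is one flat list of numbers, 7 for each row, row after row: the turn, a rotation vector about the tool's x, y, z in degrees, then the shift along the tool's x, y, z in mm, then the opening, from 0 (shut) to 1 (fully open). A call has 1 to 10 rows; each row shifts and turns the commanded pose from where the row before left it, along the tool's axes as they then stand; what a row does not reach is not made up. A row lasts 1/12 s, in which the tool goes at most 41.7 mm and 7.16 degrees, less where a joint would pass 70% of its speed; a pose out of reach is approached as far as the arm can. A call with a gripper value outside its range is refused whole. The fingers move at their own pace and stop on an object; "grip_force" is the grip in N (left out, the last holds). Time passes only in rows, so rows that do not move let the fingers close. It gives the time, the measured TCP pose, the force, the opening and the grip force at its end, in the units of the state.
- sense(): the state, without advancing time (a new reading comes with each control period).
- optics.read_camera(name): name is "scene" or "side" or "wrist"; returns a dict with "pixels" (384x512x3 uint8, blue, green, red), "mtx" (3x3 intrinsics, pixels), "extrinsics" (4x4, takes a point from camera to world coordinates). Camera axes: x right, y down, z forward; pixel columns grow to the right and rows downward; lengths in m; the calibration is good to about 2 mm. The wrist camera is an equidistant fisheye: a pixel r from the principal point sees the ray r / f radians off the axis. A picture is of the moment at which its call begins. There is no depth.
- manip.hand_in(): hands the job in; it is judged then, once.
Trained networks look in a picture, given as the dict that the camera call returned (one of the last four; its "shot" number tells which), for a name from the list of things; names that differ only in an ending like _2 or _b are one class to them, and where a whole thing is asked for, a point or a joint stands for the part that bears it (a point fixed in the world has none). Each returns a list of dicts, best first, with "p" (0 to 1); they miss things now and then, are a little off and sometimes report something else, mostly with a low value. They report only what shows in the picture. A call takes as long as a camera call. They do not tell look-alikes from the thing itself.
- spotter.recognise(picture, name): "rect" ([left, top, right, bottom] in pixels, round what is visible of it).
- spotter.outline_of(picture, name): "pixels" (384x512 bool, what is visible of it) and "rect" ([left, top, right, bottom] in pixels, round what is visible of it).
The state is a dict: "time": time; "qpos": joint angles; "qvel": joint speeds; "joint_efforts": joint torques, N m; "position": TCP position; "tool_rot": TCP orientation; "ft_force": force on the tool from outside, world axes, zero at the start; "ft_torque": the same for the moment, N m; "finger_gap": opening from 0.0 (shut) to 1.0 (fully open); "grip_force": force on a finger pad.
Only numpy, scipy, OpenCV 4.12 (cv2) and the standard library are available. Lean on these libraries where they do the work, as an engineer would, in place of code of your own. Each camera call takes 0.05 s, during which the arm holds its last target. There are 200 camera calls.

## Working session

There is one attempt and no reset: what is moved stays moved. The work goes in short steps, Python scripts to look and compute and a tool call to move; the robot and the scene stay as the last step left them, time stands still between calls to the robot, and variables do not carry over. Pictures are saved under pics/ and viewed, at most 10 in all, crops included, and the job is handed in when it is done.

Besides the shell and the picture viewer there is one more tool, called after ">>>" as name(argument=value, ...) on one line, values as JSON. send_rows: Moves the arm, as the interface text tells. Its arguments: {"type":"object","properties":{"increments":{"type":"array","items":{"type":"number"}},"grip_force":{"type":"number"}},"required":["increments"]}

```bash
ls; mkdir -p pics
python3 - <<'E'
from cell import sense, optics, manip, spotter
import cv2,numpy as np
s=sense();print(s, manip.grip_point_offset)
ims=[]
for n in("scene","side"):
    p=optics.read_camera(n);cv2.imwrite(f"pics/{n}0.png",p["pixels"])
    print(n,p["mtx"].tolist(),np.round(p["extrinsics"],4).tolist())
    for k in("wing","lever_end","jar","tin"):
        print(k,[(d["rect"],round(d["p"],2)) for d in spotter.recognise(p,k)][:4])
E
```

```text
pics
{'time': 0.0, 'qpos': array([ 1.50720946,  0.50185649, -0.42678106,  1.55146148,  0.22078795,
        1.13827879, -0.21027414]), 'qvel': array([ 1.75995921e-03,  4.57820332e-05, -9.02607041e-04, -7.47513267e-04,
       -2.70591437e-05,  1.93617607e-03, -1.00136999e-03]), 'joint_efforts': array([ 3.61118828e-04, -5.66583645e+01, -5.81583068e+00, -2.79115105e+01,
       -6.85668178e-02,  3.09406884e-02,  1.81024648e-04]), 'position': array([ 0.20838308, -0.61494884,  0.22566725]), 'tool_rot': array([-9.68058404e-04,  9.86674879e-01,  1.62701358e-01, -1.20347959e-04]), 'ft_force': array([ 8.05633298e-01, -3.35511113e-01, -3.63258878e-04]), 'ft_torque': array([ 0.03284185, -0.04169059,  0.00221051]), 'grip_force': 0.0, 'finger_gap': 1.0012677195213626} -0.0188
scene [[479.93131087356386, 0.0, 252.0240689346521], [0.0, 479.93131087356386, 182.46358764884818], [0.0, 0.0, 1.0]] [[0.4293, 0.5, -0.7521, 1.1551], [0.9031, -0.2493, 0.3498, -0.3585], [-0.0126, -0.8294, -0.5585, 0.5266], [0.0, 0.0, 0.0, 1.0]]
wing [([191.1, 266.9, 237.1, 324.0], 0.85), ([236.8, 166.9, 275.8, 213.3], 0.75), ([148.4, 231.4, 186.8, 285.7], 0.62), ([290.4, 158.5, 320.6, 193.2], 0.59)]
lever_end [([312.9, 138.3, 342.1, 183.4], 0.86)]
jar []
tin [([182.0, 174.0, 212.7, 230.7], 0.83)]
side [[377.62418823820565, 0.0, 251.95074849376115], [0.0, 377.62418823820565, 188.6284433269075], [0.0, 0.0, 1.0]] [[0.8807, -0.2634, 0.3936, 0.3269], [-0.4736, -0.4802, 0.7383, -0.5816], [-0.0055, -0.8367, -0.5477, 0.48], [0.0, 0.0, 0.0, 1.0]]
wing [([161.9, 217.4, 195.7, 261.2], 0.97), ([284.2, 263.8, 334.5, 304.9], 0.95), ([164.5, 190.1, 199.0, 220.4], 0.94), ([243.9, 176.1, 283.4, 211.1], 0.62)]
lever_end [([192.5, 155.6, 236.8, 176.5], 0.94)]
jar [([291.1, 176.2, 318.5, 223.2], 0.95), ([192.0, 157.2, 307.8, 262.7], 0.17)]
tin [([216.9, 233.7, 251.1, 290.1], 0.64)]
```

Run:
```python
import cv2,numpy as np
a=cv2.imread("pics/scene0.png")[120:340,130:380];b=cv2.imread("pics/side0.png")[130:320,140:360]
r=lambda i:cv2.resize(i,(int(i.shape[1]*600/i.shape[0]*.66),396),interpolation=cv2.INTER_CUBIC)
cv2.imwrite("pics/s1.png",cv2.resize(a,None,fx=2.7,fy=2.7,interpolation=cv2.INTER_CUBIC))
cv2.imwrite("pics/s2.png",cv2.resize(b,None,fx=3,fy=3,interpolation=cv2.INTER_CUBIC))
```

```text
(no output)
```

View pics/s1.png

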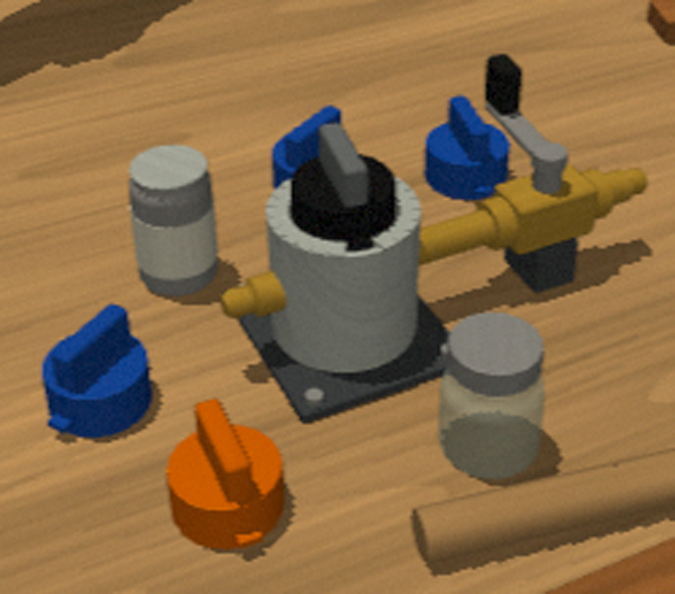

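View pics/s2.png

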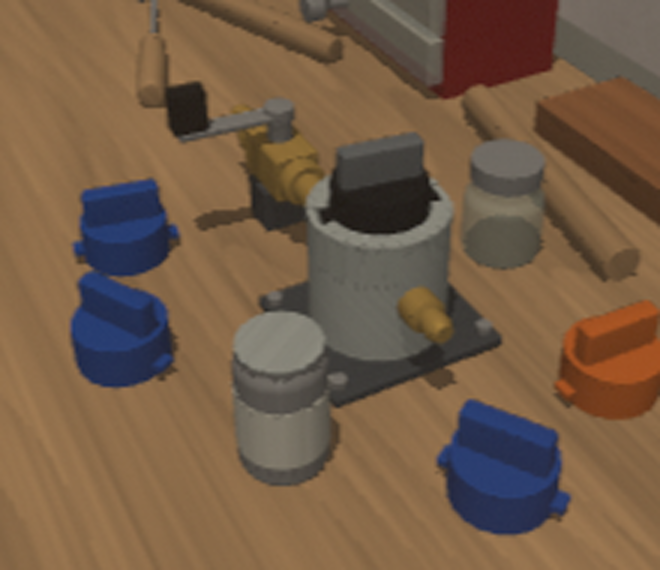

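Scene crop: the black cap with its grey wing sits on the pot (rim centre about (343,205)), the valve hub is at (549,155) and the lever block top at (504,63). Side crop: rim centre (380,205), hub (278,106), block top (186,92), wing top from (343,150) to (418,140).

```bash
cat > h.py <<'E'
import numpy as np
from scipy.spatial.transform import Rotation as R
def ray(K,E,u,v):
    d=E[:3,:3]@np.linalg.solve(K,[u,v,1.]); return E[:3,3],d/np.linalg.norm(d)
def onplane(r,z): o,d=r; return o+d*(z-o[2])/d[2]
def tri(r1,r2):
    A=np.zeros((3,3));b=np.zeros(3);
    for o,d in(r1,r2): P=np.eye(3)-np.outer(d,d);A+=P;b+=P@o
    x=np.linalg.solve(A,b);return x,[np.linalg.norm((np.eye(3)-np.outer(d,d))@(x-o)) for o,d in(r1,r2)]
E
python3 - <<'E'
from h import *
from cell import optics
S=optics.read_camera("scene");T=optics.read_camera("side")
f=lambda p:ray(S["mtx"],S["extrinsics"],p[0]/2.7+130,p[1]/2.7+120)
g=lambda p:ray(T["mtx"],T["extrinsics"],p[0]/3+140,p[1]/3+130)
np.set_printoptions(precision=4,suppress=True)
for n,a,b,z in [("hub",(549,155),(278,106),.09),("block",(504,63),(186,92),.122),("rim",(343,205),(380,205),.095),
 ("wingtop?",(341,165),(380,146),.141),("jar",(495,342),(507,163),.075),("tin",(169,170),(280,340),.085)]:
    x,e=tri(f(a),g(b));print(n,x,np.round(e,4),onplane(f(a),z),onplane(g(b),z))
print("wing ends scene",onplane(f((330,130)),.141),onplane(f((355,197)),.141))
print("wing ends side",onplane(g((341,152)),.141),onplane(g((419,142)),.141))
E
```

```text
hub [0.6138 0.0411 0.0902] [0. 0.] [0.6136 0.0413 0.09  ] [0.6139 0.0415 0.09  ]
block [0.5488 0.0463 0.1183] [0.002 0.002] [0.5515 0.0454 0.122 ] [0.5459 0.0359 0.122 ]
rim [ 0.6127 -0.0993  0.0945] [0.0021 0.0021] [ 0.6111 -0.0973  0.095 ] [ 0.6117 -0.1032  0.095 ]
wingtop? [ 0.6157 -0.0987  0.1293] [0.0034 0.0034] [ 0.6355 -0.11    0.141 ] [ 0.6073 -0.1093  0.141 ]
jar [ 0.7295 -0.0683  0.0713] [0.0023 0.0023] [ 0.731  -0.0679  0.075 ] [ 0.7249 -0.0764  0.075 ]
tin [ 0.513  -0.1689  0.0814] [0.0001 0.0001] [ 0.5181 -0.1703  0.085 ] [ 0.5113 -0.1727  0.085 ]
wing ends scene [ 0.6012 -0.1002  0.141 ] [ 0.6655 -0.1165  0.141 ]
wing ends side [ 0.5848 -0.1043  0.141 ] [ 0.629  -0.1163  0.141 ]
```

>>> send_rows(increments=[0,0,0,27.4,-18,-3,1,0,0,0,27.4,-18,-3,1,0,0,0,27.4,-18,-3,1,0,0,0,27.4,-18,-3,1,0,0,0,27.4,-18,-3,1,0,0,0,27.4,-18,-3,1,0,0,0,27.4,-18,-3,1,0,0,0,27.4,-18,-3,1,0,0,0,27.4,-18,-3,1,0,0,0,27.4,-18,-3,1], grip_force=25)

```text
time: 1.43
position: [0.4112, -0.3559, 0.2572]
tool_rot: [0.0, 0.987, 0.163, 0.0]
ft_force: [0.7, 0.5, -0.6]
finger_gap: 0.998
grip_force: 0.0
```

>>> send_rows(increments=[0,0,0,27.4,-18,-3,1,0,0,0,27.4,-18,-3,1,0,0,0,27.4,-18,-3,1,0,0,0,27.4,-18,-3,1,0,0,0,27.4,-18,-3,1,0,0,0,27.4,-18,-3,1,0,0,0,27.4,-18,-3,1,0,0,0,27.4,-18,-3,1,0,0,0,27.4,-18,-3,1,0,0,0,27.4,-18,-3,1])

```text
time: 2.27
position: [0.6129, -0.0975, 0.2871]
tool_rot: [0.0, 0.987, 0.162, 0.0]
ft_force: [0.2, -0.0, 0.6]
finger_gap: 1.0
grip_force: 0.0
```

Run:
```python
from cell import sense, optics, spotter
import cv2,numpy as np
s=sense();print(s["time"],s["qpos"],s["position"],s["tool_rot"])
p=optics.read_camera("wrist");np.savez("w1",**{k:p[k] for k in("pixels","mtx","extrinsics")})
print(p["mtx"].tolist(),np.round(p["extrinsics"],4).tolist())
for d in spotter.outline_of(p,"wing")[:4]: print(d["rect"],d["p"])
cv2.imwrite("pics/w1.png",cv2.resize(p["pixels"],(800,600)))
```

```text
2.2667 [ 0.60809172  0.44199584 -0.67568828  1.55340485  0.2864663   1.2469432
 -1.35664219] [ 0.61290822 -0.09753378  0.28705427] [1.99644652e-04 9.86708617e-01 1.62499392e-01 1.12658041e-04]
[[297.3186396354542, 0.0, 252.1733947998028], [0.0, 297.3186396354542, 194.41399669169897], [0.0, 0.0, 1.0]] [[0.3202, -0.902, -0.2896, 0.6918], [-0.9473, -0.3047, -0.0987, -0.0724], [0.0007, 0.306, -0.952, 0.4453], [0.0, 0.0, 0.0, 1.0]]
[325.3, 105.4, 366.3, 149.3] 0.96
[319.5, 178.7, 367.0, 218.9] 0.94
[229.9, 144.1, 282.3, 203.1] 0.88
[121.3, 177.3, 156.3, 219.5] 0.77
```

View pics/w1.png

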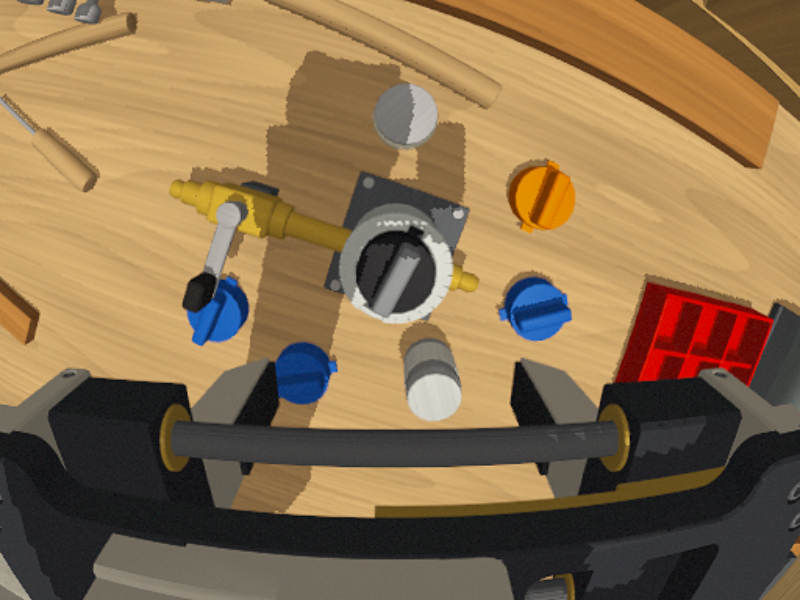

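Wrist view: pipe runs along world +y, and the wing, seen from (383,312) to (410,250), seems near the notch direction, so I need a closer look before choosing the turn.

>>> send_rows(increments=[0,0,0,-14.2,-4.8,25,1,0,0,0,-14.2,-4.8,25,1,0,0,0,-14.2,-4.8,25,1,0,0,0,-14.2,-4.8,25,1,0,0,0,0,0,0,1])

```text
time: 2.78
position: [0.5454, -0.0996, 0.1818]
tool_rot: [-0.001, 0.987, 0.162, -0.005]
ft_force: [-1.7, -0.8, -0.9]
finger_gap: 1.001
grip_force: 0.0
```

Run:
```python
from cell import sense, optics, spotter
import cv2,numpy as np
p=optics.read_camera("wrist");np.savez("w2",**{k:p[k] for k in("pixels","mtx","extrinsics")})
E=p["extrinsics"];K=p["mtx"];print(np.round(E,4).tolist())
c=E[:3,:3].T@(np.array([.612,-.1,.11])-E[:3,3]);t=np.arctan2(np.hypot(*c[:2]),c[2]);u=K[:2,2]+K[0,0]*t*c[:2]/np.hypot(*c[:2]);print(u)
x,y=int(u[0])-65,int(u[1])-50
x=max(x,0);y=max(y,0);print(x,y)
cv2.imwrite("pics/w2.png",cv2.resize(p["pixels"][y:y+100,x:x+130],None,fx=6,fy=6,interpolation=cv2.INTER_CUBIC))
```

```text
[[0.3198, -0.8985, -0.3007, 0.6261], [-0.9475, -0.3045, -0.0978, -0.0746], [-0.0037, 0.3161, -0.9487, 0.3391], [0.0, 0.0, 0.0, 1.0]]
[278.68498625 126.72104728]
213 76
```

View pics/w2.png

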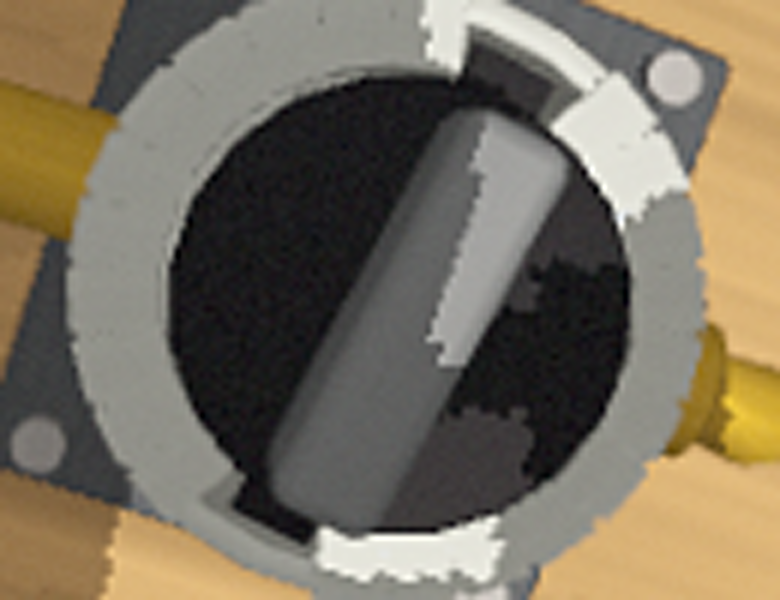

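The close view shows both lugs already in the notches (at crop (505,80) and (270,510)), wing between (525,140) and (325,500), bore centred near (401,303).

```bash
cat >> h.py <<'E'
def fray(p,u,v):
    K,E=p["mtx"],p["extrinsics"];q=(np.array([u,v])-K[:2,2])/K[0,0];r=np.hypot(*q)
    d=np.r_[q/r*np.sin(r),np.cos(r)];return E[:3,3],E[:3,:3]@d
E
python3 - <<'E'
from h import *
p=np.load("w2.npz");w=np.load("w1.npz")
f=lambda a,z:onplane(fray(p,a[0]/6+213,a[1]/6+76),z)
np.set_printoptions(precision=4,suppress=True)
ins=[f(a,.095) for a in [(170,310),(632,290),(400,72),(230,175),(610,210),(420,535),(560,470)]]
out=[f(a,.095) for a in [(70,290),(705,300),(130,480),(110,150),(695,420),(160,70)]]
def circ(P):
    P=np.array(P);A=np.c_[2*P[:,:2],np.ones(len(P))];s=np.linalg.lstsq(A,(P[:,:2]**2).sum(1),rcond=None)[0];return s[:2],np.sqrt(s[2]+s[:2]@s[:2])
print(circ(ins),circ(out))
for z in(.138,.141):
    a,b=f((522,138),z),f((330,500),z);d=a-b;print("wing",z,(a+b)/2,np.degrees(np.arctan2(d[1],d[0])),np.linalg.norm(d))
a,b=f((510,75),.095),f((265,515),.095);d=a-b;print("notch",(a+b)/2,np.degrees(np.arctan2(d[1],d[0])),np.linalg.norm(d))
g=lambda a,z:onplane(fray(w,a[0]/1.5625,a[1]/1.5625),z)
print("hub",g((230,210),.1),"block",g((199,287),.122))
from cell import sense
s=sense();r=R.from_quat(np.roll(s["tool_rot"],-1));print(s["position"],r.as_matrix())
E
```

```text
(array([ 0.611 , -0.1035]), np.float64(0.03165061746216554)) (array([ 0.6114, -0.1018]), np.float64(0.04450837856269626))
wing 0.138 [ 0.6132 -0.1008  0.138 ] -8.105948966200568 0.04692101452361149
wing 0.141 [ 0.6134 -0.1005  0.141 ] -8.105948966200577 0.046220947455904604
notch [ 0.6118 -0.1003  0.095 ] -9.449845468565446 0.06990053214614779
hub [0.6183 0.0364 0.1   ] block [0.5583 0.0403 0.122 ]
[ 0.5489 -0.0996  0.1847] [[ 0.9473  0.3202 -0.006 ]
 [ 0.3203 -0.9473  0.0001]
 [-0.0057 -0.002  -1.    ]]
```

>>> send_rows(increments=[0,0,-6.92,0,0,0,1,0,0,-6.92,0,0,0,1,0,0,-6.92,0,0,0,1,0,0,-6.92,0,0,0,1,0,0,-6.92,0,0,0,1,0,0,-6.92,0,0,0,1,0,0,-6.92,0,0,0,1,0,0,-6.92,0,0,0,1,0,0,-6.92,0,0,0,1,0,0,-6.92,0,0,0,1])

```text
time: 3.67
position: [0.5547, -0.0995, 0.1892]
tool_rot: [0.002, 0.718, 0.696, 0.001]
ft_force: [0.2, -0.4, -0.7]
finger_gap: 1.001
grip_force: 0.0
```

>>> send_rows(increments=[0,0,-6.92,0,0,0,1,0,0,-6.92,0,0,0,1,0,0,-6.92,0,0,0,1,0,0,-6.92,0,0,0,1,0,0,-6.92,0,0,0,1,0,0,-6.92,0,0,0,1,0,0,-6.92,0,0,0,1,0,0,-6.92,0,0,0,1,0,0,-6.92,0,0,0,1,0,0,-6.92,0,0,0,1])

```text
time: 4.5
position: [0.5546, -0.0999, 0.189]
tool_rot: [0.002, 0.197, 0.98, -0.0]
ft_force: [-0.9, 0.3, 0.4]
finger_gap: 0.997
grip_force: 0.0
```

>>> send_rows(increments=[0,0,-6.92,0,0,0,1,0,0,-6.92,0,0,0,1,0,0,0,-20,3,0,1,0,0,0,-22,3,0,1,0,0,0,-20,3,0,1,0,0,0,0,0,0,1,0,0,0,0,0,0,1])

```text
time: 5.08
position: [0.6171, -0.1, 0.1883]
tool_rot: [0.001, 0.08, 0.997, 0.0]
ft_force: [-0.1, -0.1, 0.5]
finger_gap: 1.001
grip_force: 0.0
```

Run:
```python
from h import *
from cell import sense,optics
import cv2
s=sense();r=R.from_quat(np.roll(s["tool_rot"],-1));m=r.as_matrix();print(s["time"],s["position"],np.round(m,4).tolist(),np.degrees(np.arctan2(m[1,0],m[0,0])),s["qpos"])
p=optics.read_camera("wrist");np.savez("w3",**{k:p[k] for k in("pixels","mtx","extrinsics")})
cv2.imwrite("pics/w3.png",cv2.resize(p["pixels"],(800,600)))
```

```text
5.0833 [ 0.61709129 -0.10001526  0.18833147] [[-0.9873, 0.1591, 0.0026], [0.1591, 0.9873, 0.0006], [-0.0024, 0.001, -1.0]] 170.84508424267796 [ 0.88937494  0.77602762 -1.18318963  1.64062738  0.75245072  1.24890784
  0.96349778]
```

View pics/w3.png

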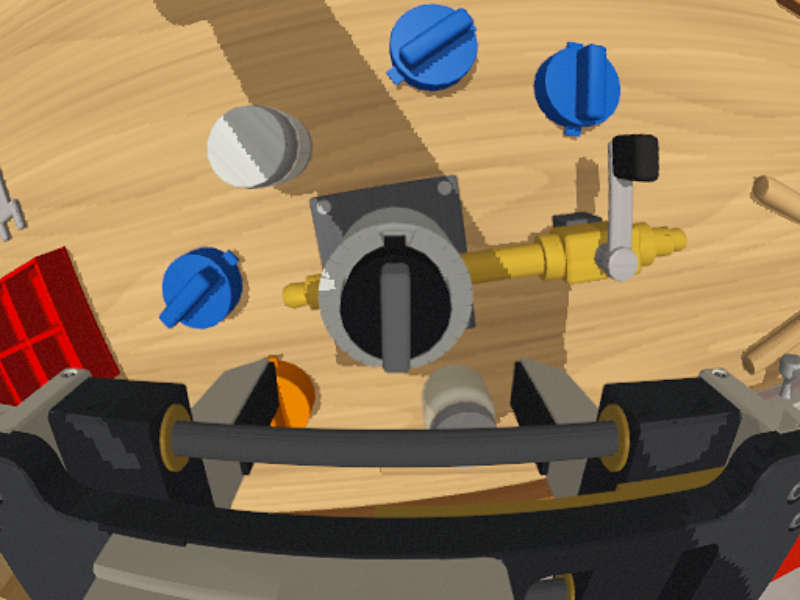

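Wing is in line with the tool x axis at image column 397, between the fingers (centre 395). Descend and grip.

>>> send_rows(increments=[0,0,0,1,-0.5,14.3,1,0,0,0,1,0,14.3,1,0,0,0,1,0,14.3,1,0,0,0,1,0,14.3,1,0,0,0,0,0,13.8,1,0,0,0,0,0,0,1,0,0,0,0,0,0,1], grip_force=45)

```text
time: 5.72
position: [0.6098, -0.0994, 0.1143]
tool_rot: [-0.001, 0.079, 0.997, 0.0]
ft_force: [0.1, 0.3, 0.7]
finger_gap: 1.001
grip_force: 0.0
```

>>> send_rows(increments=[0,0,0,0,0,0,0,0,0,0,0,0,0,0,0,0,0,0,0,0,0,0,0,0,0,0,0,0,0,0,0,0,0,0,0,0,0,0,0,0,0,0,0,0,0,0,0,0,0,0,0,0,0,0,0,0])

```text
time: 6.38
position: [0.6108, -0.0995, 0.1158]
tool_rot: [0.0, 0.079, 0.997, -0.0]
ft_force: [0.3, -0.1, 0.5]
finger_gap: 0.468
grip_force: 0.0
```

>>> send_rows(increments=[0,0,0,0,0,0,0,0,0,0,0,0,0,0,0,0,0,0,0,0,0,0,0,0,0,0,0,0,0,0,0,0,0,0,0,0,0,0,0,0,0,0])

```text
time: 6.88
position: [0.6108, -0.0993, 0.1157]
tool_rot: [0.0, 0.079, 0.997, 0.0]
ft_force: [-0.3, 0.2, -1.3]
finger_gap: 0.149
grip_force: 45.0
```

>>> send_rows(increments=[0,0,0,0,0,3,0,0,0,0,0,0,3,0,0,0,0,0,0,3,0,0,0,0,0,0,3,0,0,0,0,0,0,1,0,0,0,0,0,0,0,0])

```text
time: 7.38
position: [0.611, -0.0993, 0.1032]
tool_rot: [0.0, 0.079, 0.997, -0.0]
ft_force: [-1.6, 1.0, 7.7]
finger_gap: 0.151
grip_force: 45.0
```

>>> send_rows(increments=[0,0,5,0,0,0,0,0,0,5,0,0,0,0,0,0,5,0,0,0,0,0,0,5,0,0,0,0])

```text
time: 7.72
position: [0.6118, -0.0992, 0.1038]
tool_rot: [0.001, 0.253, 0.968, 0.0]
ft_force: [-0.7, 0.4, 8.2]
finger_gap: 0.15
grip_force: 45.0
```

>>> send_rows(increments=[0,0,6,0,0,0,0,0,0,6,0,0,0,0,0,0,6,0,0,0,0,0,0,6,0,0,0,0,0,0,6,0,0,0,0,0,0,6,0,0,0,0,0,0,6,0,0,0,0,0,0,6,0,0,0,0,0,0,6,0,0,0,0,0,0,6,0,0,0,0])

```text
time: 8.55
position: [0.6125, -0.0987, 0.1042]
tool_rot: [0.001, 0.703, 0.711, 0.001]
ft_force: [0.6, 2.0, 7.5]
finger_gap: 0.147
grip_force: 45.0
```

>>> send_rows(increments=[0,0,1,0,0,0,0,0,0,0,0,0,0,0])

```text
time: 8.72
position: [0.6125, -0.0987, 0.1043]
tool_rot: [0.001, 0.708, 0.707, 0.001]
ft_force: [0.5, 1.0, 8.0]
finger_gap: 0.15
grip_force: 45.0
```

Run:
```python
from h import *
from cell import sense,optics
s=sense();m=R.from_quat(np.roll(s["tool_rot"],-1)).as_matrix();print(s["time"],s["position"],np.degrees(np.arctan2(m[1,0],m[0,0])),s["ft_force"],s["ft_torque"])
```

```text
8.7167 [ 0.61254246 -0.09873462  0.10426746] 89.9358872339547 [0.5107137  1.01078647 7.96889864] [ 0.26118092 -0.16161505  0.04154802]
```

>>> send_rows(increments=[0,0,0,0,0,-2,0,0,0,0,0,0,-2,0,0,0,0,0,0,-1,0,0,0,0,0,0,0,0])

```text
time: 9.05
position: [0.6125, -0.0987, 0.109]
tool_rot: [0.001, 0.707, 0.707, 0.001]
ft_force: [0.8, 0.5, 6.5]
finger_gap: 0.147
grip_force: 45.0
```

>>> send_rows(increments=[0,0,0,0,0,0,0.5,0,0,0,0,0,0,0.5,0,0,0,0,0,0,0.5,0,0,0,0,0,0,0.5,0,0,0,0,0,0,0.5,0,0,0,0,0,0,0.5])

```text
time: 9.55
position: [0.6109, -0.0996, 0.1079]
tool_rot: [0.0, 0.707, 0.707, 0.0]
ft_force: [0.2, -0.9, 5.2]
finger_gap: 0.489
grip_force: 2.6
```

>>> send_rows(increments=[0,0,0,0,0,-10,0.5,0,0,0,0,0,-15,0.5,0,0,0,0,0,-25,0.5,0,0,0,0,0,-25,0.5,0,0,0,0,0,0,0.5,0,0,0,0,0,0,0.5])

```text
time: 10.05
position: [0.612, -0.0995, 0.1853]
tool_rot: [0.002, 0.707, 0.707, 0.001]
ft_force: [-0.0, 0.2, -1.4]
finger_gap: 0.504
grip_force: 0.0
```

Run:
```python
from h import *
from cell import sense,optics
import cv2
print(sense()["position"])
p=optics.read_camera("wrist");np.savez("w4",**{k:p[k] for k in("pixels","mtx","extrinsics")})
cv2.imwrite("pics/w4.png",cv2.resize(p["pixels"],(800,600)))
for n in("scene","side"):
    q=optics.read_camera(n);np.savez(n,**{k:q[k] for k in("pixels","mtx","extrinsics")})
    y,x=(150,220) if n=="scene" else (140,180)
    cv2.imwrite(f"pics/{n}4.png",cv2.resize(q["pixels"][y:y+100,x:x+130],None,fx=3,fy=3,interpolation=cv2.INTER_CUBIC))
cv2.imwrite("pics/ss4.png",np.hstack([cv2.imread("pics/scene4.png"),cv2.imread("pics/side4.png")]))
```

```text
[ 0.61198504 -0.09954002  0.1853083 ]
```

View pics/w4.png

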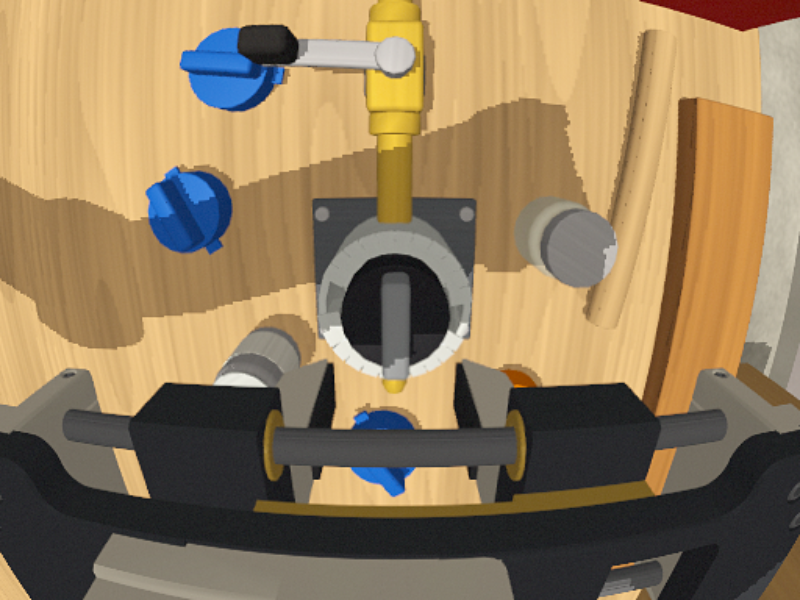

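View pics/ss4.png

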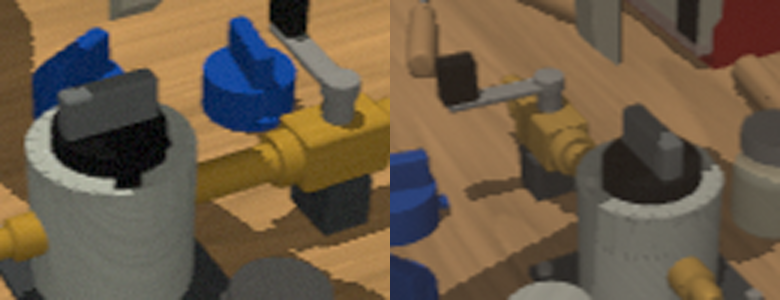

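The wing is now in line with the pipe (wrist view x≈395, both notches empty); lever hub at (395,55), block top at (265,44). Now locate the block.

Run:
```python
from h import *
np.set_printoptions(precision=4,suppress=True)
p=dict(np.load("w4.npz"));S=dict(np.load("scene.npz"));T=dict(np.load("side.npz"))
g=lambda a:fray(p,a[0]/1.5625,a[1]/1.5625)
a,b=g((242,42)),g((293,42))
print("block ends top",onplane(a,.122),onplane(b,.122),"hub",onplane(g((395,55)),.1))
for n,q,px,c in(("scene",S,(220+145/3,150+78/3),(0,0)),):
    pass
# wing top height: far (pipe side) top edge centre and near one
f=lambda x,y:ray(S["mtx"],S["extrinsics"],220+x/3,150+y/3)
h=lambda x,y:ray(T["mtx"],T["extrinsics"],180+(x-390)/3,140+y/3)
print("wing far",tri(f(150,74),g((397,273))),"near",tri(f(68,99),g((396,375))))
print("wing far side",tri(h(632,108),g((397,273))),"near",tri(h(672,142),g((396,375))))
print("sc-si",tri(f(150,74),h(632,108)),tri(f(68,99),h(672,142)))
```

```text
block ends top [0.539  0.0437 0.122 ] [0.5646 0.0411 0.122 ] hub [0.613  0.0375 0.1   ]
wing far (array([ 0.6126, -0.0737,  0.1276]), [np.float64(0.0019876542226267852), np.float64(0.0019876542226267475)]) near (array([ 0.6141, -0.1237,  0.1297]), [np.float64(0.001566475769518232), np.float64(0.0015664757695183157)])
wing far side (array([ 0.6147, -0.0732,  0.1247]), [np.float64(0.0011213020333956836), np.float64(0.0011213020333958343)]) near (array([ 0.6131, -0.1247,  0.1304]), [np.float64(0.00013634258746145862), np.float64(0.00013634258746155799)])
sc-si (array([ 0.6133, -0.0768,  0.1284]), [np.float64(0.0010985429376019983), np.float64(0.001098542937601945)]) (array([ 0.6144, -0.1223,  0.1286]), [np.float64(3.859341433968587e-05), np.float64(3.8593414339692034e-05)])
```

Heights from the pictures are inconclusive between locked (131.5 mm top) and not; I'll close the fingers and gently touch the wing top to find out.

>>> send_rows(increments=[0,0,0,0,0,8,0,0,0,0,0,0,8,0,0,0,0,0,0,8,0,0,0,0,0,0,8,0,0,0,0,0,0,8,0,0,0,0,0,0,6,0,0,0,0,0,0,0,0,0,0,0,0,0,0,0], grip_force=10)

```text
time: 10.87
position: [0.6105, -0.0993, 0.1361]
tool_rot: [-0.0, 0.707, 0.707, -0.0]
ft_force: [0.1, 0.4, -0.3]
finger_gap: 0.014
grip_force: 0.0
```

>>> send_rows(increments=[0,0,0,0,0,2,0,0,0,0,0,0,2,0,0,0,0,0,0,0,0])

```text
time: 11.12
position: [0.6108, -0.0996, 0.1328]
tool_rot: [0.0, 0.707, 0.707, 0.0]
ft_force: [0.3, 0.3, -0.3]
finger_gap: 0.004
grip_force: 0.0
```

>>> send_rows(increments=[0,0,0,0,0,1,0,0,0,0,0,0,0,0])

```text
time: 11.28
position: [0.611, -0.0995, 0.132]
tool_rot: [0.0, 0.707, 0.707, 0.0]
ft_force: [0.4, 0.3, 0.0]
finger_gap: 0.007
grip_force: 0.0
```

>>> send_rows(increments=[0,0,0,0,0,1,0,0,0,0,0,0,0,0])

```text
time: 11.45
position: [0.6114, -0.0995, 0.1316]
tool_rot: [0.001, 0.707, 0.707, 0.0]
ft_force: [-0.4, -0.0, 6.1]
finger_gap: 0.006
grip_force: 2.3
```

>>> send_rows(increments=[0,0,0,0,0,1,0,0,0,0,0,0,0,0])

```text
time: 11.62
position: [0.6116, -0.0994, 0.1309]
tool_rot: [0.001, 0.707, 0.707, 0.0]
ft_force: [-0.3, 0.1, 5.7]
finger_gap: 0.005
grip_force: 3.0
```

Contact comes at z = 0.1316, exactly the locked height. Now lift, and come down behind the lever block.

>>> send_rows(increments=[0,0,0,0,0,-12,0,0,0,0,0,0,-10,0,0,0,0,22,-12,0,0,0,0,0,22,-12,0,0,0,0,0,22,-12,0,0,0,0,0,22,-12,0,0,0,0,0,22,-12,0,0,0,0,0,0,0,0,0])

```text
time: 12.28
position: [0.5486, 0.0165, 0.1532]
tool_rot: [-0.001, 0.705, 0.709, 0.001]
ft_force: [0.4, 0.6, 0.4]
finger_gap: 0.006
grip_force: 0.0
```

>>> send_rows(increments=[0,0,0,0,0,17,0,0,0,0,0,0,17,0,0,0,0,0,0,15,0,0,0,0,0,0,0,0])

```text
time: 12.62
position: [0.5491, 0.0098, 0.1005]
tool_rot: [-0.001, 0.707, 0.707, -0.001]
ft_force: [-0.8, 0.2, 0.2]
finger_gap: 0.0
grip_force: 0.0
```

>>> send_rows(increments=[0,0,0,6,0,0,0,0,0,0,6,0,0,0,0,0,6,6.8,-1.9,0,0,0,0,6,6.8,-1.9,0,0,0,0,6,6.8,-1.9,0,0,0,0,6,6.8,-1.9,0,0])

```text
time: 13.12
position: [0.5485, 0.0503, 0.1039]
tool_rot: [0.001, 0.84, 0.542, 0.0]
ft_force: [-0.3, -2.9, -0.5]
finger_gap: 0.006
grip_force: 1.3
```

```bash
cat > st.py <<'E'
from h import *
from cell import sense
s=sense();m=R.from_quat(np.roll(s["tool_rot"],-1)).as_matrix();d=s["position"][:2]-[.613,.040]
print(s["time"],s["position"],"yaw",np.degrees(np.arctan2(m[1,0],m[0,0])),"hub in tool",-m[:2,:2].T@d,s["ft_force"])
E
python3 st.py
```

```text
13.1167 [0.5485094  0.05026982 0.1038703 ] yaw 65.64138999524715 hub in tool [0.0172433  0.06298538] [-0.29674739 -2.8894164  -0.47433356]
```

Contact made (−2.9 N) and the orbit is holding radius; continue.

>>> send_rows(increments=[0,0,6,6.8,-1.9,0.2,0,0,0,6,6.8,-1.9,0.2,0,0,0,6,6.8,-1.9,0.2,0,0,0,6,6.8,-1.9,0.2,0,0,0,6,6.8,-1.9,0.2,0,0,0,6,6.8,-1.9,0.2,0,0,0,6,6.8,-1.9,0.2,0])

```text
time: 13.7
position: [0.5692, 0.0941, 0.1024]
tool_rot: [0.0, 0.979, 0.205, -0.0]
ft_force: [-1.8, -2.8, 0.3]
finger_gap: 0.004
grip_force: 1.3
```

```bash
python3 st.py
```

```text
13.7 [0.56921175 0.09413082 0.10239734] yaw 23.685123550518316 hub in tool [0.01835494 0.06716138] [-1.76879604 -2.7636641   0.25376269]
```

>>> send_rows(increments=[0,0,6,6.8,-1.4,0.2,0,0,0,6,6.8,-1.4,0.2,0,0,0,6,6.8,-1.4,0.2,0,0,0,3,3.4,-0.8,0,0,0,0,0,0,0,0,0])

```text
time: 14.12
position: [0.5911, 0.1069, 0.1018]
tool_rot: [-0.0, 1.0, 0.026, 0.001]
ft_force: [0.8, -0.1, -0.6]
finger_gap: 0.001
grip_force: 0.0
```

```bash
python3 st.py
```

```text
14.1167 [0.59111822 0.10688895 0.10179446] yaw 2.9370054455239467 hub in tool [0.01842576 0.06792226] [ 0.77150294 -0.13320369 -0.55832555]
```

>>> send_rows(increments=[0,0,3,3,0,0,0,0,0,0,2,0,0,0,0,0,0,0,0,0,0])

```text
time: 14.37
position: [0.594, 0.107, 0.1012]
tool_rot: [-0.0, 1.0, 0.002, -0.001]
ft_force: [-5.1, 1.9, 4.6]
finger_gap: 0.006
grip_force: 2.6
```

>>> send_rows(increments=[0,0,0,2,0,0,0,0,0,0,0,0,0,0])

```text
time: 14.53
position: [0.594, 0.1069, 0.1009]
tool_rot: [-0.0, 1.0, 0.002, -0.003]
ft_force: [-10.9, 1.3, 7.0]
finger_gap: 0.006
grip_force: 5.1
```

>>> send_rows(increments=[0,0,0,1.5,0,0,0,0,0,0,0,0,0,0])

```text
time: 14.7
position: [0.594, 0.1069, 0.1008]
tool_rot: [0.0, 1.0, 0.002, -0.004]
ft_force: [-14.8, 1.0, 9.6]
finger_gap: 0.004
grip_force: 7.1
```

At the stop (force rises, no motion). Back off, lift and check.

>>> send_rows(increments=[0,0,0,-12,0,0,0,0,0,0,-18,0,0,0,0,0,0,-15,0,0,0,0,0,0,0,0,-30,0,0,0,0,0,0,-35,0,0,0,0,0,0,-35,0,0,0,0,0,0,0,0,0,0,0,0,0,0,0])

```text
time: 15.37
position: [0.5562, 0.1061, 0.204]
tool_rot: [-0.0, 1.0, 0.001, 0.003]
ft_force: [-0.2, -0.6, -0.2]
finger_gap: 0.007
grip_force: 0.0
```

Run:
```python
import st, cv2
from h import *
from cell import optics
a=optics.read_camera("scene")["pixels"][110:270,170:390];b=optics.read_camera("wrist")["pixels"]
cv2.imwrite("pics/end.png",np.hstack([cv2.resize(a,(400,300)),cv2.resize(b,(400,300))]))
```

```text
15.3667 [0.55617802 0.10614161 0.20399452] yaw 0.1081235624811129 hub in tool [0.0566957  0.06624898] [-0.20724297 -0.64562535 -0.19086211]
```

View pics/end.png

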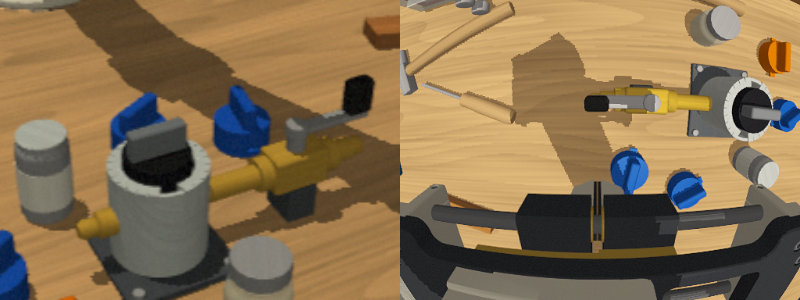

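The lever lies in line with the pipe (wrist view: block (595,103), hub (655,103)), the wing is in line with it, jar and tin are undisturbed, and the arm is clear.

```bash
python3 -c "
from cell import manip
print(manip.hand_in())"
```

```text
the job is handed in; nothing more can be done
None
```

I locked the cap with its wing in line with the pipe, swung the valve lever fully open against its stop, and handed the job in at about 15 s. The cap's lugs were already in the notches when I first looked closely, so it only needed the push and twist; the jar and tin look unmoved. The hand-in gave no verdict.

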